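# Pop the wheel store hatch with one press

## Task

Press the brass thumb pad of the green box once, down to the end of its push, then take your fingers out of the way so that the hatch pops up on its own spring, and see that it stays fully open. Do not push it shut again or take hold of it, leave the grey box's hatch shut, and do not move or lift anything else on the counter.

Things in the scene. Friction and masses are not known exactly. Their poses are not given: they have to be found in the camera images.
- wheel_box: Green metal box fixed to the counter, 140 x 130 x 62 mm high, which stores spare grinding wheels. Origin: centre of its underside; x from the free edge of the hatch towards the hinge (away from the robot at yaw 0), z up. Its whole top is a hatch of bare aluminium, 102 mm (along x) x 88 mm, flush with the rim at 62 mm, hinged at the box's +x side, with a brass thumb pad near the free edge.
- wheel_hatch (a joint): Wheel hatch angle (rad): 0 shut and latched, negative when pressed in (the stop is at -0.09, about 7 mm down at the pad), positive open, 1.15 fully open against its stop. Its spring pushes it open with 3 to 4 N at the pad; only the push-push latch holds it shut, and that lets go when the hatch has been pressed past about -0.05 and released; a damped spring then swings it up to 1.15 in about 1 s. Pushed shut and down again it would latch again.
- wheel_pad (a point): Centre of the top face of the brass thumb pad on the wheel hatch: a round pad 28 mm across, 8 mm proud of the hatch, so 70 mm above the counter while shut; at box (-0.030, 0, 0.070), 82 mm from the hinge axis and 22 mm from the hatch's free edge. It moves with the hatch.
- wheel_hinge (a point): Middle of the wheel hatch's hinge axis, at box (0.052, 0, 0.060). Its axes are the hatch's: x from the free edge to the hinge, z out of the hatch's face. The open hatch sweeps a circle of 104 mm radius about it; leave upwards and towards the box's -x side.
- wheel_follower (a joint): Pin inside the wheel hatch's latch (m), out of reach: about 0 while latched, about +0.008 once the hatch has popped, below -0.006 only when the open hatch is being pushed shut again.
- battery_box: Grey metal box fixed to the counter, 140 x 130 x 62 mm high, which holds batteries. Origin: centre of its underside; x from the free edge of the hatch towards the hinge (away from the robot at yaw 0), z up. Its whole top is a hatch of bare aluminium, 102 mm (along x) x 88 mm, flush with the rim at 62 mm, hinged at the box's +x side, with a black thumb pad near the free edge.
- battery_hatch (a joint): Battery hatch angle (rad): 0 shut and latched, negative when pressed in (the stop is at -0.09, about 7 mm down at the pad), positive open, 1.15 fully open against its stop. Its spring pushes it open with 3 to 4 N at the pad; only the push-push latch holds it shut, and that lets go when the hatch has been pressed past about -0.05 and released; a damped spring then swings it up to 1.15 in about 1 s. Pushed shut and down again it would latch again.
- battery_pad (a point): Centre of the top face of the black thumb pad on the battery hatch: a round pad 28 mm across, 8 mm proud of the hatch, so 70 mm above the counter while shut; at box (-0.030, 0, 0.070), 82 mm from the hinge axis and 22 mm from the hatch's free edge. It moves with the hatch.
- collet: Brass collet holder, 34 mm across at most, standing loose in the socket, 50 mm tall. Origin: centre of its foot.
- bottle: Cobalt blue capped glass sample bottle, 42 mm across, 70 mm tall, standing loose. Origin: centre of its foot.
- pen: White ebonite pen body, 128 mm long, 13 mm thick, lying loose along its x. Origin: middle of its underside.
- seater: Steel nib seating tool, 100 mm long, 10 mm thick, lying loose along its x. Origin: middle of its underside.
- slip: Small grey arkansas slip, 65 x 26 x 9 mm, lying loose, long side along x. Origin: centre of its underside.
- loupe: Black eye loupe, 34 mm across, 34 mm tall, standing loose. Origin: centre of its foot.
- socket: Steel bayonet socket block fixed to the counter, 70 x 70 x 24 mm, a hole in its top. Origin: centre of its underside.
Mind the look-alikes: they are no part of the job. What is shaped like the battery_box but orange or purple is not meant.

How it is judged:
By the outcome, as a careful person would: the job done as asked, in the order asked, and still so for the second after the job is handed in, with the robot touching nothing.
It also fails if it takes over 32 s, if anything falls off the work surface, if the arm or the gripper's body presses on something with over 40 N, if the wrist force passes 120 N, or if a joint passes its speed limit or range.

## Robot

A 6-joint arm with a two-finger parallel gripper is mounted at the origin on the work surface. World frame = base frame: x ahead of the robot, y to its left, z up, the work surface at z = 0. Lengths are in mm, angles in rad, forces in N, time in s.
With the tool pointing down it reaches from about 350 to 725 mm from the base axis. Payload 4.3 kg.
Tool frame: the origin (TCP) lies on the mounting face of the last link; the fingertips stand 173 mm ahead of it and the grasp point (between the pads) lies 155 mm ahead of it; z points along the fingers, y is the direction in which the jaws open and shut (so a half turn about z gives the same grasp; the last joint's range is limited). The gripper opens to 85 mm and grips with 20 to 120 N. Pads are 22 mm wide; open, the fingers measure 114 mm over their backs; the gripper's body (76 mm by 85 mm) begins 54 mm behind the grasp point. The pads swing forward as they close: fully open they stand 13 mm farther back than shut.
Start: joints at [1.223, 0.377, 0.081, 1.274, 0, 1.46], TCP at [135.449, 558.839, 404.729] pointing down, gripper open.
Joint ranges: [-2.72, 2.72], [-0.84, 1.66], [-1.02, 1.22], [-1.77, 2.12], [-1.37, 1.28], [-3.14, 3.14]. Speed limits (rad/s): [2.57, 2.57, 3.14, 3.14, 3.14, 3.14].

## Interface

Orientations are given as a unit quaternion [w, x, y, z].
In Python, from cell import readout, snapshot, r gives the robot as it stands. The module is installed in compiled form; this text tells all that it offers.
- The arm moves only by the shell command python3 -m pendant 'ROWS' [FORCE]. ROWS is a JSON object of lists of equal length, an entry for each row: "angular": the turn, a rotation vector about the tool's x, y, z in rad, a list of three; "travel": the shift along the tool's x, y, z in m, a list of three; "jaw": the finger opening in m, from 0 to 0.0854. A call has 1 to 5 rows; each row shifts and turns the pose as measured when the row begins, along the tool's axes as they then stand; what a row does not reach is not made up. A row lasts 1/8 s, in which the tool goes at most 62.5 mm and 10.7 degrees, less where a joint would pass 70% of its speed; a pose out of reach is approached as far as the arm can. A call with a gripper value outside its range is refused whole. The fingers move at their own pace and stop on an object; FORCE is the grip in N (left out, the last holds). Time passes only in rows, so rows that do not move let the fingers close. It gives the time, the measured TCP pose, the force and the opening at its end, in the units of the state.
- readout.observe(): the state, without advancing time (a new reading comes with each control period).
- snapshot(name): name is "scene" or "top"; returns a dict with "img" (480x640x3 uint8, red, green, blue), "fx", "fy", "cx", "cy" (pixels), "k1" (the pictures are not rectified: a ray, as slopes to the right and down, at radius r is drawn at 1 + k1 r^2 times it, then the intrinsics apply), "R" (3x3) and "t" (3): a world point X has camera coordinates R X + t. Camera axes: x right, y down, z forward; pixel columns grow to the right and rows downward; lengths in mm; the calibration is good to about 2 mm. A picture is of the moment at which its call begins. There is no depth.
- r.sign_off(): hands the job in, once; it reports no verdict.
The state is a dict: "clock": time; "joint_positions": joint angles; "joint_vel": joint speeds; "tau": joint torques, N m; "tool_pos": TCP position; "ee_rot": TCP orientation; "contact_force": force on the tool from outside, world axes, zero at the start; "wrist_torque": the same for the moment, N m; "finger_gap": opening from 0.0 (shut) to 1.0 (fully open).
Only numpy, scipy, OpenCV 4.12 (cv2) and the standard library are available. Lean on these libraries where they do the work, as an engineer would, in place of code of your own. Each camera call takes 0.05 s, during which the arm holds its last target.

## Working session

There is one attempt and no reset: what is moved stays moved. The work goes in short steps, Python scripts to look and compute and a shell command to move; the robot and the scene stay as the last step left them, time stands still between calls to the robot, and variables do not carry over. Pictures are saved under pics/ and viewed, and the job is handed in when it is done.

```bash
mkdir -p pics; cat > h.py <<'E'
import numpy as np, cv2
from cell import readout, snapshot, r
def save(s,n): cv2.imwrite('pics/'+n+'.png', s['img'][:,:,::-1])
def ray(s,u,v):
    x=(u-s['cx'])/s['fx'];y=(v-s['cy'])/s['fy'];
    rd=np.hypot(x,y);q=rd
    for _ in range(30): q=rd/(1+s['k1']*q*q)
    k=q/rd if rd>0 else 1
    R=np.array(s['R']);t=np.array(s['t'])
    return -R.T@t, R.T@np.array([x*k,y*k,1])
def plane(s,u,v,z):
    o,d=ray(s,u,v); return o+d*(z-o[2])/d[2]
E
python3 - <<'E'
from h import *
for n in('scene','top'):
    s=snapshot(n);save(s,n+'0');print(n,-np.array(s['R']).T@np.array(s['t']))
print(readout.observe())
E
```

```text
scene [1210.22489108  737.41702103  766.27139452]
top [ 281.54359551   73.37287486 1150.79041187]
{'clock': 0.1, 'joint_positions': array([1.22265461e+00, 3.78010392e-01, 7.97715694e-02, 1.27439097e+00,
       4.47621262e-06, 1.46054501e+00]), 'joint_vel': array([-0.00017554, -0.0018216 ,  0.00318445, -0.00013724, -0.00050824,
        0.00106798]), 'tau': array([ 1.05917559e-03, -4.64695537e+01,  2.70581478e+01,  1.19694311e-02,
       -1.65730989e-04, -6.82630699e-07]), 'tool_pos': array([135.37621451, 558.56510644, 403.84704406]), 'ee_rot': array([-2.10456240e-04,  1.18664881e-01,  9.92933938e-01, -8.92248667e-04]), 'contact_force': array([0.4085937 , 0.35693189, 0.74983137]), 'wrist_torque': array([ 5.69268943e-03, -9.01938059e-03, -3.99739790e-05]), 'finger_gap': 0.9983130234469116}
```

View pics/scene0.png

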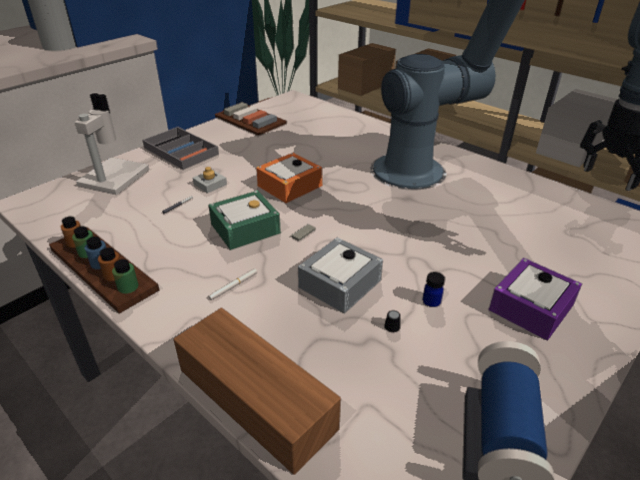

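View pics/top0.png

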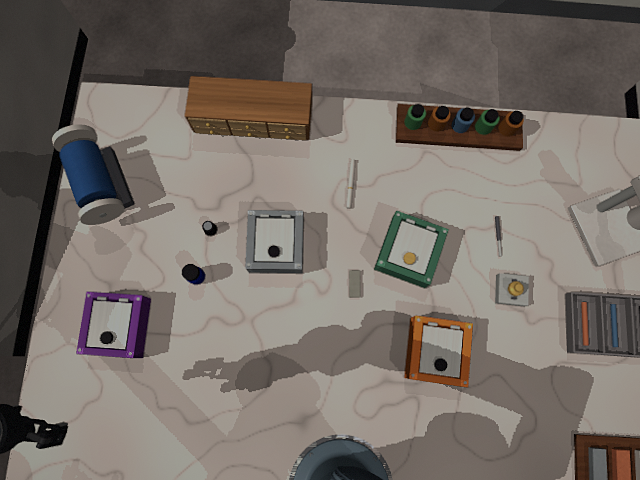

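The green box is at about (412,248) in the top view, with its brass pad at (410,258). In the scene view the pad is at about (254,204). I'll measure it in both.

```bash
python3 - <<'E'
from h import *
P=[]
for n,(x0,y0,x1,y1) in(('top',(385,215,440,280)),('scene',(220,190,272,225))):
    s=snapshot(n);im=s['img'][y0:y1,x0:x1]
    h=cv2.cvtColor(im,cv2.COLOR_RGB2HSV)
    m=cv2.inRange(h,(10,90,90),(32,255,255))
    ys,xs=np.nonzero(m);u,v=xs.mean()+x0,ys.mean()+y0
    print(n,u,v,len(xs),plane(s,u,v,69));P.append(ray(s,u,v))
    if n=='top':
        g=cv2.inRange(h:=cv2.cvtColor(s['img'],cv2.COLOR_RGB2HSV),(60,90,30),(90,255,255))
        g[:, :365]=0;g[:,460:]=0;g[:200]=0;g[300:]=0
        # hatch: bright low-sat
        w=np.zeros_like(g);cs,_=cv2.findContours(g,cv2.RETR_CCOMP,cv2.CHAIN_APPROX_NONE)
        for c in sorted(cs,key=cv2.contourArea)[-2:]:
            R=cv2.minAreaRect(c);b=cv2.boxPoints(R);print(R);print([plane(s,*q,62).round(1) for q in b])
    big=cv2.resize(s['img'][y0-20:y1+20,x0-20:x1+20],None,fx=6,fy=6);cv2.imwrite('pics/c_'+n+'.png',big[:,:,::-1])
(o1,d1),(o2,d2)=P
t=np.linalg.lstsq(np.c_[d1,-d2],o2-o1,rcond=None)[0];a,b=o1+d1*t[0],o2+d2*t[1];print(a,b)
E
```

```text
top 409.14912280701753 257.89473684210526 114 [ 516.5222706  -121.21702689   69.        ]
((413.1991271972656, 245.14254760742188), (42.17658233642578, 50.31591796875), 19.653823852539062)
[array([505.2, -67.3,  62. ]), array([ 620.8, -102.5,   62. ]), array([ 592.9, -195.9,   62. ]), array([ 478.6, -158.8,   62. ])]
((411.2420959472656, 249.12217712402344), (57.446250915527344, 62.894901275634766), 19.653823852539062)
[array([486.4, -42.3,  62. ]), array([630.6, -85.7,  62. ]), array([ 592.7, -213. ,   62. ]), array([ 450.6, -166.4,   62. ])]
scene 256.35526315789474 201.31578947368422 76 [ 508.00982306 -122.16291212   69.        ]
[ 515.30816532 -120.21160533   74.58947509] [ 512.38277784 -116.80998771   73.34216869]
```

View pics/c_top.png

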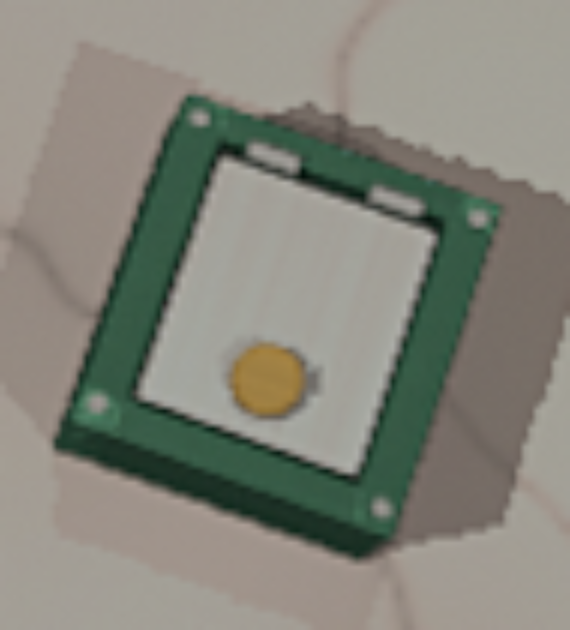

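The pad centre is at about (515, -121), z 70, and the box yaw is about -17.5°. I'll shut the fingers and travel over at height.

```bash
python3 -m pendant '{"angular":[[0,0,0],[0,0,0],[0,0,0],[0,0,0],[0,0,0]],"travel":[[-0.041,-0.044,0],[-0.041,-0.044,0],[-0.041,-0.044,0],[-0.041,-0.044,0],[-0.041,-0.044,0]],"jaw":[0,0,0,0,0]}' 30
python3 -m pendant '{"angular":[[0,0,0],[0,0,0],[0,0,0],[0,0,0],[0,0,0]],"travel":[[-0.041,-0.044,0],[-0.041,-0.044,0],[-0.041,-0.044,0],[-0.041,-0.044,0],[-0.041,-0.044,0]],"jaw":[0,0,0,0,0]}'
```

```text
clock: 0.82
tool_pos: [285.5, 293.0, 402.5]
ee_rot: [0.001, 0.114, 0.993, -0.0]
contact_force: [1.7, -0.2, 1.0]
finger_gap: -0.004
clock: 1.45
tool_pos: [437.8, 22.9, 403.6]
ee_rot: [0.002, 0.114, 0.993, 0.001]
contact_force: [0.6, 1.2, -0.3]
finger_gap: 0.001
```

```bash
python3 -m pendant '{"angular":[[0,0,0],[0,0,0],[0,0,0],[0,0,0.06],[0,0,0]],"travel":[[-0.036,-0.041,0],[-0.036,-0.041,0],[-0.036,-0.041,0],[0,0,0.04],[0,0,0.04]],"jaw":[0,0,0,0,0]}'
cat > e.py <<'E'
from h import *
from scipy.spatial.transform import Rotation as Ro
import sys
o=readout.observe();q=o['ee_rot'];R=Ro.from_quat([q[1],q[2],q[3],q[0]]).as_matrix()
T=np.array([float(a) for a in sys.argv[1:4]])
tip=o['tool_pos']+R[:,2]*173
print('clock',o['clock'],'tip',tip.round(1),'toolaxis',R[:,2].round(4),'yaw y',np.degrees(np.arctan2(R[1,1],R[0,1])).round(1))
print('need',(R.T@(T-tip)).round(1),'F',o['contact_force'].round(1))
E
python3 e.py 515 -121 85
```

```text
clock: 2.08
tool_pos: [521.1, -132.8, 324.8]
ee_rot: [0.008, 0.149, 0.989, -0.0]
contact_force: [0.2, 0.6, -0.7]
finger_gap: 0.0
clock 2.075 tip [ 523.7 -133.3  151.8] toolaxis [ 0.0148 -0.0028 -0.9999] yaw y 72.9
need [12.9  9.1 66.7] F [ 0.2  0.6 -0.7]
```

```bash
python3 -m pendant '{"angular":[[0.002,0.015,0],[0,0,0],[0,0,0]],"travel":[[0.013,0.009,0.02],[0,0,0.03],[0,0,0.01]],"jaw":[0,0,0]}'
python3 e.py 515 -121 85
python3 - <<'E'
from h import *
s=snapshot('scene');cv2.imwrite('pics/s1.png',cv2.resize(s['img'][120:270,170:370],None,fx=4,fy=4)[:,:,::-1])
E
```

```text
clock: 2.45
tool_pos: [509.8, -120.2, 259.8]
ee_rot: [-0.003, 0.15, 0.989, 0.0]
contact_force: [0.3, -0.2, 0.6]
finger_gap: -0.004
clock 2.45 tip [ 508.7 -119.9   86.8] toolaxis [-0.006   0.0018 -1.    ] yaw y 72.8
need [-6.3  0.8  1.7] F [ 0.3 -0.2  0.6]
```

View pics/s1.png

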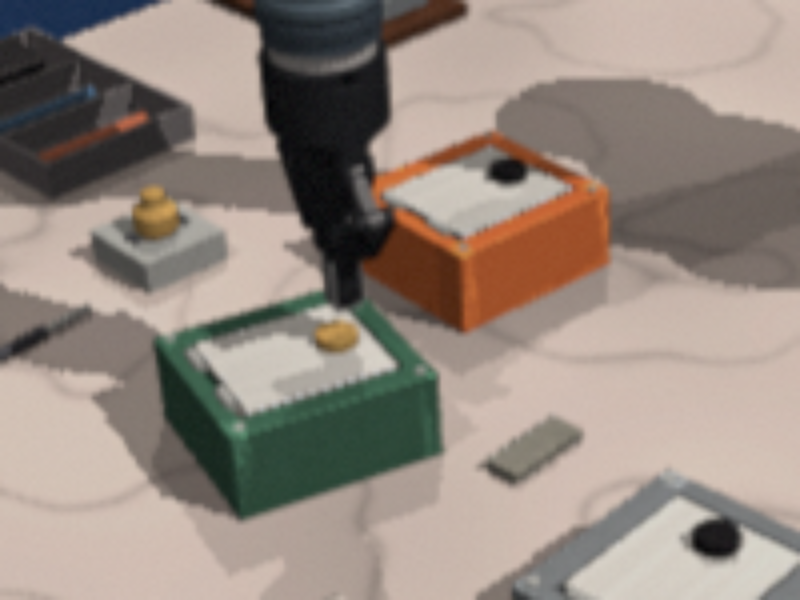

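The finger tip is at about (343,303) in this crop, with the pad just below it at (337,335). I'll check that alignment in numbers.

```bash
python3 - <<'E'
from h import *
s=snapshot('scene')
print('pad',plane(s,170+337/4,120+335/4,70),'tip(front bottom)',plane(s,170+343/4,120+303/4,87))
t=snapshot('top');print('pad top',plane(t,409.7,258.3,70))
cv2.imwrite('pics/t1.png',cv2.resize(t['img'][190:310,350:470],None,fx=5,fy=5)[:,:,::-1])
E
python3 e.py 514 -120 73
```

```text
pad [ 520.29367705 -116.25271841   70.        ] tip(front bottom) [ 509.6799275  -120.68696075   87.        ]
pad top [ 515.45141007 -122.31605014   70.        ]
clock 2.6 tip [ 510.4 -120.5   88.9] toolaxis [-2.8e-03  6.0e-04 -1.0e+00] yaw y 72.8
need [-3.3  1.6 15.9] F [-1.1 -0.3  0.2]
```

View pics/t1.png

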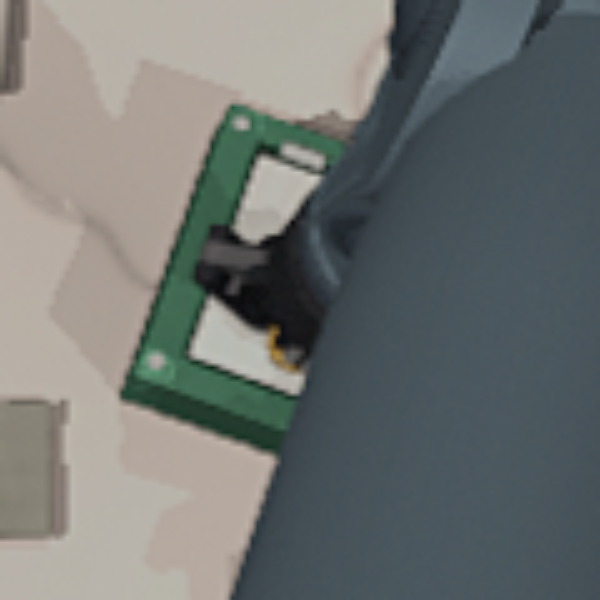

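The top view shows brass peeking out on the near-left side of the fingers. The two pad estimates agree to within a few mm, so I'll aim at (517,-119.5).

```bash
python3 -m pendant '{"angular":[[0,0,0],[0,0,0]],"travel":[[-0.006,0.003,0.005],[0,0,0.005]],"jaw":[0,0]}'
python3 e.py 517 -119.5 70
python3 - <<'E'
from h import *
s=snapshot('scene');cv2.imwrite('pics/s2.png',cv2.resize(s['img'][160:260,190:310],None,fx=6,fy=6)[:,:,::-1])
E
```

```text
clock: 2.85
tool_pos: [519.6, -120.1, 254.1]
ee_rot: [0.001, 0.15, 0.989, -0.0]
contact_force: [-0.1, 0.8, -0.1]
finger_gap: 0.003
clock 2.85 tip [ 520.1 -120.3   81.1] toolaxis [ 0.0027 -0.0013 -1.    ] yaw y 72.8
need [ 3.2 -0.1 11.1] F [-0.1  0.8 -0.1]
```

View pics/s2.png

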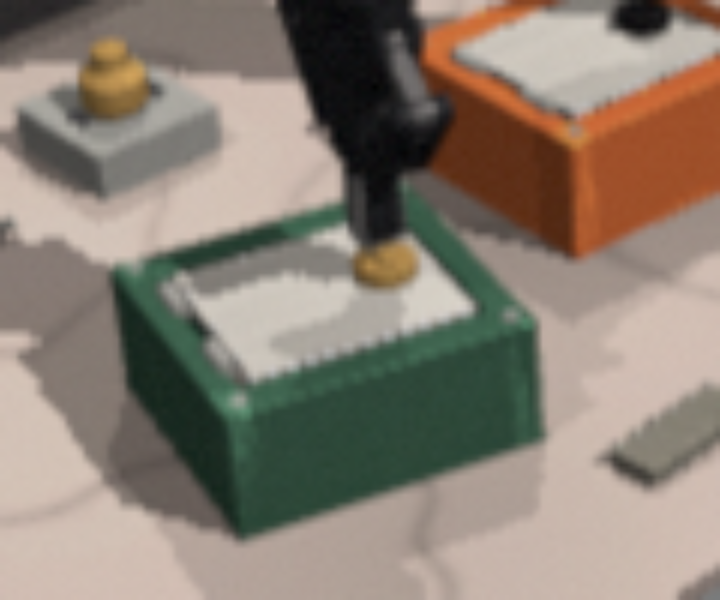

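The tip is over the pad, about 2 px left of its centre. I'll correct that and go down gently.

```bash
python3 -m pendant '{"angular":[[0,0,0],[0,0,0]],"travel":[[0.003,0.001,0.005],[0,0,0.005]],"jaw":[0,0]}'
python3 e.py 517 -119 63
python3 -m pendant '{"angular":[[0,0,0],[0,0,0]],"travel":[[0.000,0.000,0.003],[0,0,0.003]],"jaw":[0,0]}'
python3 e.py 517 -119 63
```

```text
clock: 3.15
tool_pos: [516.7, -118.2, 243.5]
ee_rot: [0.001, 0.15, 0.989, -0.0]
contact_force: [-0.2, 0.6, 3.5]
finger_gap: -0.003
clock 3.15 tip [ 517.1 -118.4   70.5] toolaxis [ 0.0025 -0.0013 -1.    ] yaw y 72.8
need [-0.  -0.6  7.5] F [-0.2  0.6  3.5]
clock: 3.4
tool_pos: [516.3, -118.0, 237.4]
ee_rot: [0.001, 0.15, 0.989, -0.0]
contact_force: [-0.8, -0.1, 4.7]
finger_gap: -0.001
clock 3.4 tip [ 516.7 -118.2   64.4] toolaxis [ 0.002  -0.0012 -1.    ] yaw y 72.8
need [-0.5 -0.6  1.4] F [-0.8 -0.1  4.7]
```

Contact came at 70.5 mm and the force has followed the spring down, with 6 mm pressed so far. Next I'll press to the stop.

```bash
python3 -m pendant '{"angular":[[0,0,0],[0,0,0]],"travel":[[0.000,0.000,0.0015],[0,0,0.0015]],"jaw":[0,0]}'
```

```text
clock: 3.65
tool_pos: [516.2, -118.0, 235.7]
ee_rot: [0.001, 0.15, 0.989, -0.001]
contact_force: [-5.7, 1.6, 16.9]
finger_gap: -0.002
```

The force has jumped to 17 N, so the hatch is at its stop. I'll leave upwards, then towards the box's -x side, which is tool +x.

```bash
python3 -m pendant '{"angular":[[0,0,0],[0,0,0],[0,0,0],[0,0,0],[0,0,0]],"travel":[[0.000,0.000,-0.05],[0.02,0,-0.055],[0.035,0,-0.05],[0.02,0,-0.05],[0,0,-0.01]],"jaw":[0,0,0,0,0]}'
python3 -m pendant '{"angular":[[0,0,0],[0,0,0],[0,0,0],[0,0,0],[0,0,0]],"travel":[[0,0.05,0],[0,0.055,0],[0,0.05,0],[0,0.05,0],[0,0,0]],"jaw":[0,0,0,0,0]}'
python3 -m pendant '{"angular":[[0,0,0],[0,0,0],[0,0,0],[0,0,0],[0,0,0]],"travel":[[0,0,0],[0,0,0],[0,0,0],[0,0,0],[0,0,0]],"jaw":[0,0,0,0,0]}'
python3 - <<'E'
from h import *
for n in('scene','top'):
    s=snapshot(n);save(s,n+'3')
E
```

```text
clock: 4.28
tool_pos: [442.5, -95.2, 455.2]
ee_rot: [0.001, 0.15, 0.989, -0.0]
contact_force: [0.4, -1.2, -0.0]
finger_gap: 0.001
clock: 4.9
tool_pos: [508.4, 104.8, 450.5]
ee_rot: [0.001, 0.152, 0.988, -0.001]
contact_force: [-0.6, 0.1, 0.1]
finger_gap: -0.001
clock: 5.52
tool_pos: [508.3, 101.4, 448.8]
ee_rot: [-0.0, 0.155, 0.988, -0.002]
contact_force: [-0.8, -0.5, -0.6]
finger_gap: 0.004
```

View pics/scene3.png

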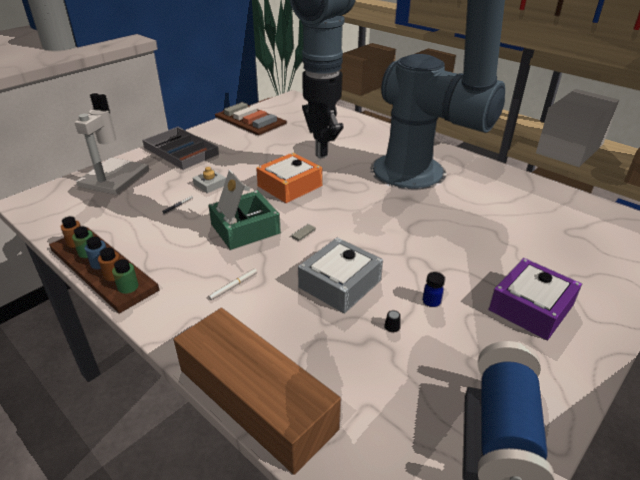

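View pics/top3.png

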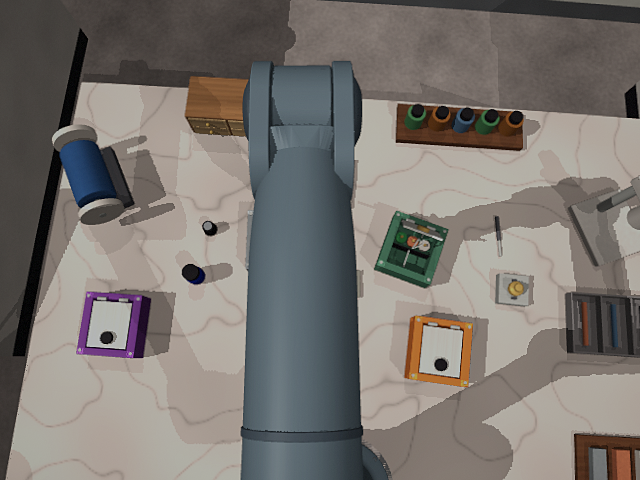

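The green hatch has popped up: its pad is at about (232,184) in the scene view, and the box's inside shows in the top view. The grey hatch is shut. I'll wait a little longer and then check the angle.

```bash
python3 -m pendant '{"angular":[[0,0,0],[0,0,0],[0,0,0],[0,0,0],[0,0,0]],"travel":[[0,0,0],[0,0,0],[0,0,0],[0,0,0],[0,0,0]],"jaw":[0,0,0,0,0]}'
python3 -m pendant '{"angular":[[0,0,0],[0,0,0],[0,0,0],[0,0,0],[0,0,0]],"travel":[[0,0,0],[0,0,0],[0,0,0],[0,0,0],[0,0,0]],"jaw":[0,0,0,0,0]}'
python3 - <<'E'
from h import *
s=snapshot('scene');x0,y0=190,160
im=s['img'][y0:y0+100,x0:x0+120]
h=cv2.cvtColor(im,cv2.COLOR_RGB2HSV);m=cv2.inRange(h,(10,70,70),(32,255,255))
n,l,st,c=cv2.connectedComponentsWithStats(m)
print([(c[i]+[x0,y0],st[i,4]) for i in range(1,n) if st[i,4]>8])
yaw=np.radians(-17.3);bx=np.array([np.cos(yaw),np.sin(yaw),0])
pad=np.array([517,-119,70.]);hg=pad+bx*82+[0,0,-10]
for a in(0,.9,1.0,1.15):
    p=hg-bx*(82*np.cos(a)-10*np.sin(a)*-1)*1+np.array([0,0,1])*(82*np.sin(a)+10*np.cos(a)) if 0 else hg+(-82*np.cos(a)+10*np.sin(a))*bx+np.array([0,0,82*np.sin(a)+10*np.cos(a)])
    R=np.array(s['R']);q=R@p+s['t'];x,y=q[:2]/q[2];k=1+s['k1']*(x*x+y*y);print(a,s['fx']*x*k+s['cx'],s['fy']*y*k+s['cy'])
cv2.imwrite('pics/s4.png',cv2.resize(im,None,fx=6,fy=6)[:,:,::-1])
E
```

```text
clock: 6.25
tool_pos: [508.3, 101.8, 449.0]
ee_rot: [0.0, 0.154, 0.988, -0.002]
contact_force: [-0.3, -0.2, 0.0]
finger_gap: -0.001
clock: 6.88
tool_pos: [508.3, 101.8, 449.0]
ee_rot: [0.0, 0.154, 0.988, -0.002]
contact_force: [-0.6, -0.5, 0.1]
finger_gap: -0.001
[(array([282.84422111, 182.81742044]), np.int32(1194)), (array([305.9 , 160.95]), np.int32(20)), (array([208.31932773, 173.29411765]), np.int32(119)), (array([231.3974359 , 184.87179487]), np.int32(78))]
0 254.50414462288765 202.83537316889706
0.9 238.07679258859886 186.12737641531152
1.0 235.1487849658138 185.48107893373134
1.15 230.51669522589106 185.07527842076468
```

View pics/s4.png

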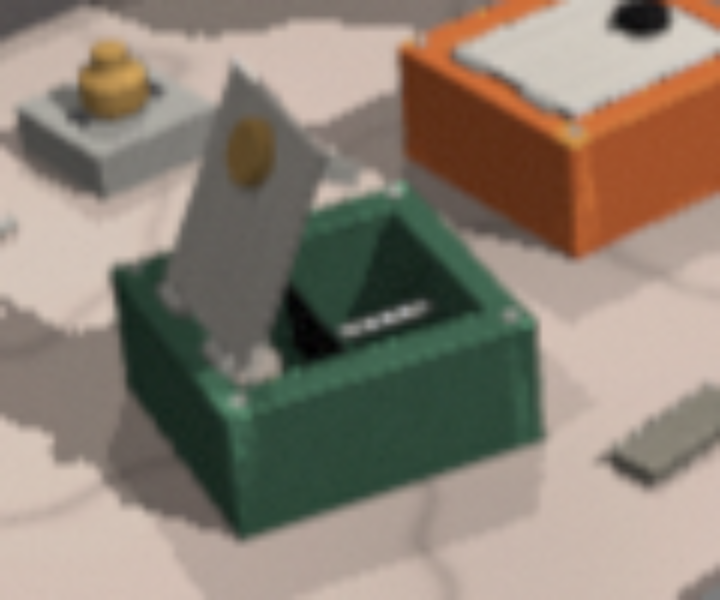

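The pad is at (231.4,184.9), and (230.5,185.1) is predicted for 1.15 rad. The hatch is fully open and the arm is clear of it, so I'll hand in.

```bash
python3 -c "
from cell import r
print(r.sign_off())"
```

```text
the job is handed in; nothing more can be done
None
```

I pressed the green box's brass pad once with shut fingers, and the hatch popped up on its own spring and stayed open. I handed the job in at about 7 s.

- **Press:** contact came at about 70 mm. The hatch followed its spring at 3–5 N until the force jumped to about 17 N at the stop, roughly 7–8 mm down. I then withdrew upwards and towards the box's -x side, then moved sideways clear of the box.
- **Hatch open:** in the last picture, about 3 s after release, the pad is at pixel (231.4, 184.9). The predicted pixel for 1.15 rad is (230.5, 185.1), so the hatch is fully open as far as the picture can tell.
- **Everything else:** the grey hatch looks shut in the scene view; in the last top view the arm hid that box. The loose objects look unmoved. The tool reads no contact force beyond sensor noise.
- **Disagreement:** the two cameras placed the pad about 5–8 mm apart, so I aimed between them and checked by eye before pressing.

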